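# Seat a lino block in the registration board

### The arm

A 6-joint arm with a two-finger parallel gripper is mounted at the origin on the work surface. World frame = base frame: x ahead of the robot, y to its left, z up, the work surface at z = 0. Lengths are in m, angles in degrees, forces in N, time in s.
With the tool pointing down it reaches from about 0.4 to 0.825 m from the base axis. Payload 7 kg.
Tool frame: the origin (TCP) lies on the centre line of the jaws, within the pads' length; the fingertips stand 17 mm ahead of it and the grasp point (between the pads) lies 2 mm behind it; z points along the fingers, y is the direction in which the jaws open and shut (so a half turn about z gives the same grasp; the last joint's range is limited). The gripper opens to 88 mm and grips with 3 to 60 N. Pads are 19 mm wide; open, the fingers measure 130 mm over their backs; the gripper's body (78 mm by 193 mm) begins 47 mm behind the grasp point.
Start: joints at [-49.383, 20.546, 0.682, 0, -70.136, -16.507], TCP at [0.276, -0.616, 0.244] pointing down, gripper open.
Joint ranges: [-176.03, 176.03], [-82.01, 121.73], [-58.28, 71.71], [-173.87, 95.51], [-174.79, -0.11], [-173.66, 173.66]. Speed limits (degrees/s): [136.94, 136.94, 172.46, 180, 180, 180].

### API

Orientations are given as [roll, pitch, yaw] about the fixed x, y, z axes, in that order (R = Rz(yaw) Ry(pitch) Rx(roll)).
In Python, from plant import telemetry, vision, close_job, recognise, silhouettes, place_of gives the robot as it stands.
- The arm moves only by the shell command python3 -m handwheel 'ROWS'. ROWS is JSON, a list that holds one entry, the list of rows, each a list of 5 numbers: the shift along the tool's x, y, z in m, then the turn about the tool's z in rad, then the closure, from 0 (fully open) to 1 (shut). In form: [[[tx, ty, tz, yaw, gripper], ...]]. A call has 1 to 20 rows; each row shifts and turns the commanded pose from where the row before left it, along the tool's axes as they then stand; what a row does not reach is not made up. A row lasts 1/12 s, in which the tool goes at most 41.7 mm and 7.16 degrees, less where a joint would pass 70% of its speed; a pose out of reach is approached as far as the arm can. A call with a gripper value outside its range is refused whole. The fingers move at their own pace and stop on an object; the grip force is fixed at half the most. Time passes only in rows, so rows that do not move let the fingers close. It gives the time, the measured TCP pose, the force and the opening at its end, in the units of the state.
- telemetry.get_obs(): the state, without advancing time (a new reading comes with each control period).
- vision.snapshot(name): name is "side" or "top" or "wrist"; returns a dict with "color" (420x560x3 uint8, red, green, blue), "mtx" (3x3 intrinsics, pixels), "dist" ([k1, k2, p1, p2, k3] as OpenCV has them; the pictures are not rectified), "cam_to_world" (4x4, takes a point from camera to world coordinates); the wrist camera has in their place "tool_from_camera" (4x4, takes a point from camera to tool coordinates, whose origin is the TCP and whose axes are the flange's). Camera axes: x right, y down, z forward; pixel columns grow to the right and rows downward; lengths in m; the calibration is good to about 2 mm. A picture is of the moment at which its call begins: read the wrist's pose just before it. There is no depth.
- close_job(): hands the job in, once; it reports no verdict.
Trained networks look in a picture, given as the dict that the camera call returned (one of the last four; its "shot" number tells which), for a name from the list of things; names that differ only in an ending like _2 or _b are one class to them, and where a whole thing is asked for, a point or a joint stands for the part that bears it (a point fixed in the world has none). Each returns a list of dicts, best first, with "conf" (0 to 1); they miss things now and then, are a little off and sometimes report something else, mostly with a low value. They report only what shows in the picture. A call takes as long as a camera call. They do not tell look-alikes from the thing itself.
- recognise(name, picture): "xy" ([column, row] in pixels, amid what is visible of it).
- silhouettes(name, picture): "region" (420x560 bool, what is visible of it) and "xy" ([column, row] in pixels, amid what is visible of it).
- place_of(name, picture): "xy" ([column, row] in pixels: a listed point, or the origin of a listed thing).
The state is a dict: "clock": time; "joint_pos": joint angles; "qvel": joint speeds; "tau": joint torques, N m; "tool_pos": TCP position; "orientation": TCP orientation; "force": force on the tool from outside, world axes, zero at the start; "moment": the same for the moment, N m; "opening": finger opening in m.
Only numpy, scipy, OpenCV 4.12 (cv2) and the standard library are available. Lean on these libraries where they do the work, as an engineer would, in place of code of your own. Each camera call takes 0.05 s, during which the arm holds its last target.

### The job

Get the carved lino block (the oblong one) ready for printing: with your fingertips push it flat against the long fence of the registration board, out in the open part of the fence, then slide it along the fence, keeping it against the fence all the way, until it is fully home in the corner bay, flush against both the fence and the end stop. It is only pushed, never picked up or tipped; leave everything else as it lies.

Things in the scene. Friction and masses are not known exactly. Their poses are not given: they have to be found in the camera images.
- print_block: the block to be seated: oblong plywood-backed lino block with a carved leaf on top, 52 mm along its x, 75 mm along its y, 23 mm high, about 80 g, loose and flat on the board, its long sides up to 30 degrees off the fence's direction. Origin: centre of its underside; z up. When home, its centre lies 26 mm from the fence's face and 37.5 mm from the end stop's face
- board: registration board, fixed to the table: plywood 240 mm along its x, 380 mm along its y, 12 mm thick, so blocks lie 12 mm above the table. Origin: centre of its underside; x points away from the robot, y to the robot's left (turned up to 17 degrees). Two paper pins 6 mm in diameter, 4 mm high stand behind the fence
- fence (a point): middle of the foot of the long fence's working face, on the board's top, 85 mm from the board's centre along its x. The fence is a straight wood strip 345 mm long, 14 mm wide, 12 mm high, along the board's y near its far edge; its working face looks to the board's -x. Axes as the board's
- bay_mouth (a point): middle of the open end of the corner bay, on the board's top. The bay lies at the left end between the fence and a short keeper strip parallel to it (38 mm long, 12 mm wide, 12 mm high): 60 mm wide, 38 mm deep, open towards the board's -y and closed by the end stop. A seated block stands 37 mm out of the mouth. Axes as the board's
- corner (a point): inner corner of the bay, on the board's top: where the fence's face meets the face of the end stop (wood strip 14 mm wide, 12 mm high, square to the fence, its face looking to the board's -y). Axes as the board's: a block in the bay has negative x and y here
- small_block: a second, smaller plywood-backed lino block, square 45 x 45 x 23 mm, lying on the board near the bay; not part of the job. Origin: centre of its underside
- brayer: hand ink roller lying on the table to the robot's right of the board: black rubber roller 80 mm long, 34 mm diameter, wooden handle, about 190 mm long overall, under 40 mm high. Origin on the table under the handle, the roller lies 110 mm from it along +x
- gouge: carving gouge lying on the table behind the right end of the board, wooden handle 75 x 22 x 20 mm, whole length 155 mm along its x. Origin on the table below it, near its middle
- tape_roll: roll of masking tape lying flat on the table left of the board, 96 mm diameter, 24 mm high. Origin: centre of its underside
- baren: round wooden baren (hand rubbing pad) lying flat on the table left of the board, 114 mm diameter, 40 mm high with its handle. Origin: centre of its underside
Mind the look-alikes: they are no part of the job. What is shaped like the print_block but blue is not meant.

How it is judged (in metres and radians):
On the way:
1. the block lies flat against the long fence (within 3 mm, square within 4 degrees) while its leading end is still more than 60 mm from the end stop (x of print_block in the frame of corner above -0.029 m and angle between the y axis of print_block and the y axis of board, either way round below 0.07 rad and y of print_block in the frame of corner below -0.0975 m), for 0.2 s.
At the end, for the whole second after the job is handed in: the block lies flat and still in the corner bay, within 2.5 mm of the fence and of the end stop and square to them within 3.5 degrees (x of print_block in the frame of corner between -0.0285 and -0.022 m and y of print_block in the frame of corner between -0.04 and -0.033 m and angle between the y axis of print_block and the y axis of board, either way round below 0.06 rad and z of print_block in the frame of corner below 0.003 m and angle between print_block's own z axis and vertical below 0.06 rad and linear speed of print_block below 0.01 m/s); the robot touches nothing.
It fails at once if the block is lifted off the board (more than 6 mm) or tipped (more than 10 degrees) (z of print_block in the frame of corner above 0.006 m or angle between print_block's own z axis and vertical above 0.175 rad).
It fails at once if over the last 60 mm before the end stop the block is not kept along the fence (more than 8 mm off it, or turned more than 10 degrees) (y of print_block in the frame of corner above -0.0975 m and (x of print_block in the frame of corner below -0.034 m or angle between the y axis of print_block and the y axis of board, either way round above 0.175 rad)).
It fails at once if another thing is moved more than 15 mm (distance of any of small_block, brayer, gouge, tape_roll, baren from where it was at the start of the episode above 0.015 m).
It also fails if it takes over 48 s, if anything falls off the work surface, if the arm or the gripper's body presses on something with over 40 N, if the wrist force passes 120 N, or if a joint passes its speed limit or range.

## Working session

There is one attempt and no reset: what is moved stays moved. The work goes in short steps, Python scripts to look and compute and a shell command to move; the robot and the scene stay as the last step left them, time stands still between calls to the robot, and variables do not carry over. Pictures are saved under pics/ and viewed, and the job is handed in when it is done.

```bash
mkdir -p pics; ls; cat > h.py <<'E'
import numpy as np, cv2, json
from plant import telemetry, vision, close_job, recognise, silhouettes, place_of
def ray(p,uv,z):
    n=cv2.undistortPoints(np.array([[uv]],float),np.array(p['mtx']),np.array(p['dist']))[0,0]
    T=np.array(p['cam_to_world']); d=T[:3,:3]@np.array([n[0],n[1],1]); o=T[:3,3]
    return o+d*(z-o[2])/d[2]
def proj(p,X):
    T=np.linalg.inv(np.array(p['cam_to_world']))
    r,_=cv2.Rodrigues(T[:3,:3])
    return cv2.projectPoints(np.array(X,float).reshape(-1,1,3),r,T[:3,3],np.array(p['mtx']),np.array(p['dist']))[0][:,0]
def save(p,n): cv2.imwrite('pics/'+n,np.array(p['color'])[:,:,::-1])
E
python3 - <<'E'
from h import *
o=telemetry.get_obs(); print(o)
for n in('top','side'):
    p=vision.snapshot(n); save(p,n+'0.png')
    print(n,np.array(p['cam_to_world']).round(3).tolist())
    for k in('print_block','small_block','board','fence','bay_mouth','corner'):
        z={'board':0}.get(k,.012)
        print(k,[(np.round(r['xy']).tolist(),round(r['conf'],2),ray(p,r['xy'],z)[:2].round(4).tolist()) for r in place_of(k,p)])
E
```

```text
pics
{'clock': 0.0, 'joint_pos': array([-4.93831793e+01,  2.05891276e+01,  6.33553631e-01, -2.01886877e-02,
       -7.01348682e+01, -1.65065109e+01]), 'qvel': array([-0.10342141, -0.0191128 , -0.02818611, -0.01427912, -0.0837037 ,
        0.04718887]), 'tau': array([-2.27573255e-04, -5.82712948e+01,  2.93055761e+01,  6.99759588e+00,
        6.57204859e-03, -1.75033047e-04]), 'tool_pos': array([ 0.27552017, -0.61570513,  0.24264681]), 'orientation': array([ 1.79907892e+02, -7.50267839e-03, -1.55896559e+02]), 'force': array([-0.44272408, -0.39923314,  0.95413484]), 'moment': array([-0.00504912, -0.01417882,  0.04890759]), 'opening': 0.08749544020837202}
top [[-0.025, -0.994, 0.107, 0.439], [-1.0, 0.027, 0.014, -0.003], [-0.017, -0.107, -0.994, 0.982], [0.0, 0.0, 0.0, 1.0]]
print_block [([402.0, 318.0], 0.88, [0.3076, -0.2498]), ([336.0, 310.0], 0.8, [0.3297, -0.1129]), ([286.0, 194.0], 0.65, [0.575, -0.0162]), ([233.0, 309.0], 0.62, [0.3369, 0.1007])]
small_block [([214.0, 248.0], 0.77, [0.4647, 0.1398])]
board [([254.0, 206.0], 0.77, [0.5521, 0.0539])]
fence [([249.0, 163.0], 0.64, [0.6445, 0.0616])]
bay_mouth [([199.0, 188.0], 0.6, [0.5926, 0.1691])]
corner [([178.0, 178.0], 0.76, [0.6164, 0.2155])]
side [[-0.986, -0.118, 0.119, 0.428], [-0.166, 0.771, -0.614, 0.639], [-0.019, -0.625, -0.78, 0.828], [0.0, 0.0, 0.0, 1.0]]
print_block [([361.0, 256.0], 0.95, [0.339, 0.1078]), ([270.0, 201.0], 0.84, [0.5774, -0.0237]), ([367.0, 185.0], 0.69, [0.3331, -0.1159]), ([377.0, 154.0], 0.67, [0.3112, -0.2382])]
small_block [([301.0, 263.0], 0.75, [0.4743, 0.1461])]
board [([272.0, 227.0], 0.58, [0.5594, 0.0487])]
fence [([236.0, 224.0], 0.84, [0.6454, 0.0607])]
bay_mouth [([248.0, 263.0], 0.7, [0.594, 0.1654])]
corner [([229.0, 283.0], 0.82, [0.6239, 0.2216]), ([247.0, 334.0], 0.61, [0.5598, 0.3291])]
```

View pics/top0.png

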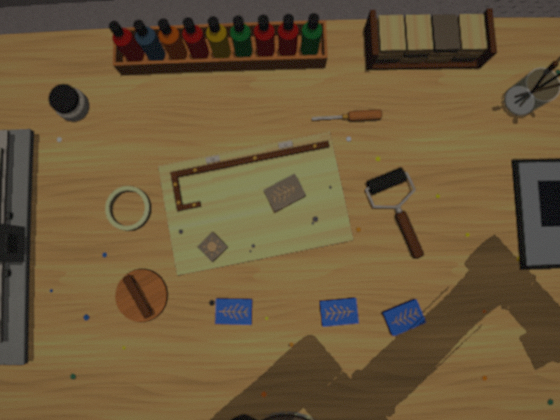

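View pics/side0.png

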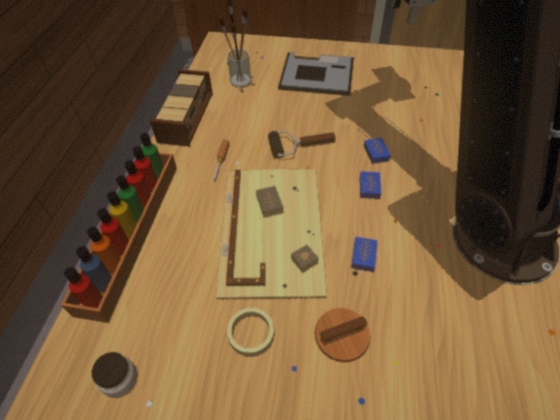

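```bash
python3 -c "
import cv2
a=cv2.imread('pics/top0.png')[130:300,150:390]
cv2.imwrite('pics/top0c.png',cv2.resize(a,None,fx=3.3,fy=3.3,interpolation=cv2.INTER_CUBIC))"
```

```text
(no output)
```

View pics/top0c.png

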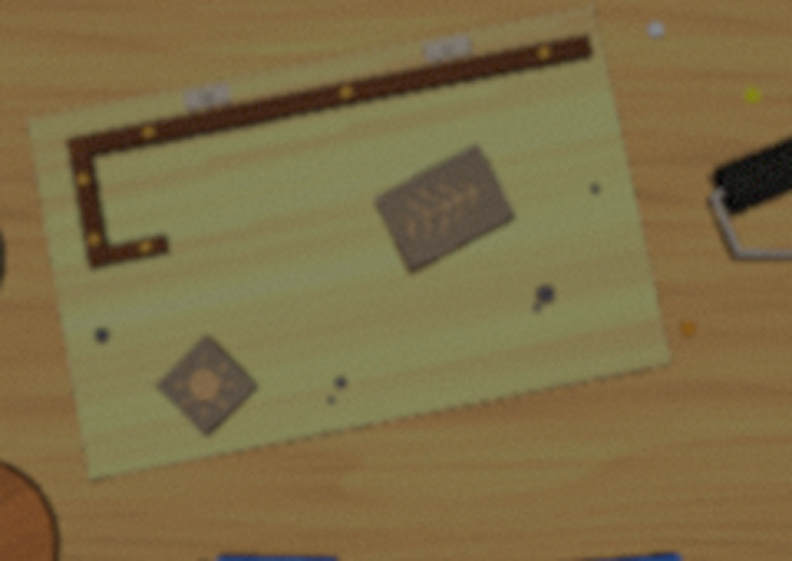

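The candidates for print_block in the top view are (402,318), (336,310), (233,309) and (286,194). The first three are blue, so they are look-alikes. The grey-brown carved oblong on the board at (286,194) is the one meant, and the crop confirms it. Next I'll fit the poses.

```bash
cat >> h.py <<'E'
from scipy.optimize import minimize
def hullmask(p,x,y,a,sx,sy,z0,z1,S=4):
    c,s=np.cos(a),np.sin(a)
    P=[(x+c*u-s*v,y+s*u+c*v,z) for u in(-sx/2,sx/2) for v in(-sy/2,sy/2) for z in(z0,z1)]
    q=(proj(p,P)+.5)*S-.5
    m=np.zeros((420*S,560*S),np.uint8); cv2.fillConvexPoly(m,np.round(cv2.convexHull(q.astype(np.float32))*16).astype(np.int32),1,shift=4)
    return m
def fit(obs,x0,dims,z0,z1,S=4):
    R=[(p,cv2.resize(m.astype(np.float32),None,fx=S,fy=S,interpolation=cv2.INTER_LINEAR)>.5) for p,m in obs]
    def f(v):
        t=0
        for p,m in R:
            h=hullmask(p,v[0]/100,v[1]/100,v[2]/10,*dims,z0,z1,S)>0
            t+=1-(h&m).sum()/(h|m).sum()
        return t/len(R)
    x=np.array([x0[0]*100,x0[1]*100,x0[2]*10])
    for k in range(2):
        sim=np.vstack([x]+[x+d for d in np.eye(3)*np.array([1,1,1.0])])
        r=minimize(f,x,method='Nelder-Mead',options=dict(initial_simplex=sim,xatol=1e-3,fatol=1e-5)); x=r.x
    return np.array([x[0]/100,x[1]/100,x[2]/10]),r.fun
def sil(name,p,near,z):
    L=silhouettes(name,p); 
    L=[r for r in L if np.linalg.norm(ray(p,r['xy'],z)[:2]-near)<.05]
    return L[0]['region'] if L else None
E
python3 - <<'E'
from h import *
P={n:vision.snapshot(n) for n in('top','side')}
for nm,near,dims,z0,z1,a0 in(('print_block',(.575,-.02),(.052,.075),.012,.035,.35),('board',(.555,.05),(.24,.38),0,.012,.17),('small_block',(.47,.143),(.045,.045),.012,.035,.9)):
    obs=[(P[n],sil(nm,P[n],near,z1)) for n in P]
    obs=[o for o in obs if o[1] is not None]
    for s in [obs]+([[o] for o in obs] if len(obs)>1 else []):
        r,e=fit(s,(*near,a0),dims,z0,z1); print(nm,len(s),r.round(4),np.degrees(r[2]).round(2),round(e,3))
    if nm=='board': B,_=fit(obs,(*near,a0),dims,z0,z1)
R=np.array([[np.cos(B[2]),-np.sin(B[2])],[np.sin(B[2]),np.cos(B[2])]])
for n in P:
  for k in('corner','fence','bay_mouth'):
    for r in place_of(k,P[n])[:1]: print(n,k,(R.T@(ray(P[n],r['xy'],.012)[:2]-B[:2])).round(4))
E
```

```text
print_block 2 [ 0.5769 -0.0121  0.4432] 25.39 0.058
print_block 1 [ 0.5772 -0.012   0.4409] 25.26 0.031
print_block 1 [ 0.5764 -0.0123  0.4545] 26.04 0.081
board 2 [0.5595 0.0517 0.1746] 10.0 0.1
board 1 [0.5592 0.0517 0.174 ] 9.97 0.088
board 1 [0.5598 0.051  0.1753] 10.04 0.111
small_block 2 [0.4692 0.1405 0.7724] 44.25 0.125
small_block 1 [0.4682 0.1423 0.7355] 42.14 0.079
small_block 1 [0.4681 0.1373 0.7414] 42.48 0.082
top corner [0.0836 0.1466]
top fence [ 0.0812 -0.0061]
top bay_mouth [0.0595 0.1094]
side corner [0.0879 0.1585]
side fence [ 0.087  -0.0048]
side bay_mouth [0.0552 0.1108]
```

```bash
python3 -m handwheel '[[[0,0,0,0.123,0.5],[0,0,0,0.123,0.5],[-0.0186,0.0301,0,0,0.5],[-0.0186,0.0301,0,0,0.5],[-0.0186,0.0301,0,0,0.5],[-0.0186,0.0301,0,0,0.5],[-0.0186,0.0301,0,0,0.5],[-0.0186,0.0301,0,0,0.5],[-0.0186,0.0301,0,0,0.5],[-0.0186,0.0301,0,0,0.5],[-0.0186,0.0301,0,0,0.5],[-0.0186,0.0301,0,0,0.5],[-0.0186,0.0301,0,0,0.5],[-0.0186,0.0301,0,0,0.5],[-0.0186,0.0301,0,0,0.5],[-0.0186,0.0301,0,0,0.5],[-0.0186,0.0301,0,0,0.5],[-0.0186,0.0301,0,0,0.5],[-0.0186,0.0301,0,0,0.5],[-0.0186,0.0301,0,0,0.5]]]'
python3 -m handwheel '[[[0,0,0,0,0.5],[0,0,0,0,0.5],[0,0,0,0,0.5]]]'
python3 - <<'E'
from h import *
o=telemetry.get_obs(); print(o['tool_pos'],o['orientation'],o['joint_pos'],o['opening'])
p=vision.snapshot('wrist'); save(p,'w1.png'); print(np.array(p['tool_from_camera']).round(3).tolist())
from scipy.spatial.transform import Rotation as Ro
T=np.eye(4);T[:3,:3]=Ro.from_euler('xyz',o['orientation'],degrees=True).as_matrix();T[:3,3]=o['tool_pos']
p['cam_to_world']=T@np.array(p['tool_from_camera'])
for k in('corner','fence','bay_mouth','print_block','small_block'):
    print(k,[(np.round(r['xy']).tolist(),round(r['conf'],2),ray(p,r['xy'],.012)[:2].round(4).tolist()) for r in place_of(k,p)[:2]])
m=sil('print_block',p,np.array((.577,-.012)),.035)
if m is not None: print(fit([(p,m)],(.577,-.012,.44),(.052,.075),.012,.035))
E
```

```text
clock: 3.07
tool_pos: [0.5115, -0.0225, 0.244]
orientation: [180.0, 0.1, -170.0]
force: [0.8, -1.2, -0.2]
opening: 0.0435
clock: 3.32
tool_pos: [0.511, -0.0242, 0.2435]
orientation: [-180.0, -0.0, -169.9]
force: [0.4, -0.4, 0.1]
opening: 0.044
[ 0.5109991  -0.02420069  0.24345932] [-1.79997277e+02 -2.33122644e-02 -1.69933048e+02] [ 1.93072674e+01  5.06772786e+00 -1.96079699e+01 -1.16169873e-03
 -6.53477492e+01 -9.92398303e+01] 0.043955277976244767
[[0.0, -0.968, -0.251, 0.067], [1.0, -0.0, 0.001, -0.0], [-0.001, -0.251, 0.968, -0.141], [0.0, 0.0, 0.0, 1.0]]
corner []
fence [([327.0, 298.0], 0.76, [0.6482, 0.0595])]
bay_mouth []
print_block [([282.0, 232.0], 0.72, [0.5723, -0.0104]), ([328.0, 297.0], 0.71, [0.6468, 0.0609])]
small_block [([432.0, 168.0], 0.62, [0.4696, 0.1425])]
(array([ 0.57616218, -0.01093727,  0.45323533]), np.float64(0.0758838180221828))
```

View pics/w1.png

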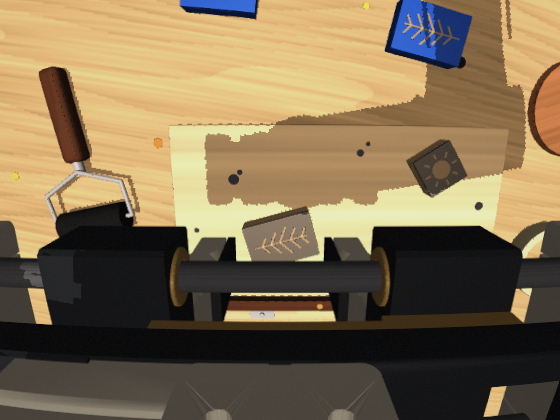

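The wrist view shows the grey block at (282,238) and the small block at (437,167). The fingers are square to the board, and the poses agree with the top fit to about 1.5 mm. The space behind the block is clear, so I'll descend there.

```bash
python3 -m handwheel '[[[0,0,0.028,0,0.5],[0,0,0.028,0,0.5],[0,0,0.028,0,0.5],[0,0,0.028,0,0.5],[0,0,0.028,0,0.5],[0,0,0.028,0,0.5],[0,0,0.02,0,0.5],[0,0,0.015,0,0.5],[0,0,0.005,0,0.5],[0,0,0,0,0.5],[0,0,0,0,0.5]]]'
python3 -m handwheel '[[[-0.005,0,0,0,0.5],[-0.005,0,0,0,0.5],[-0.004,0,0,0,0.5],[-0.004,0,0,0,0.5],[-0.004,0,0,0,0.5],[-0.004,0,0,0,0.5],[-0.004,0,0,0,0.5],[-0.004,0,0,0,0.5],[-0.004,0,0,0,0.5],[-0.004,0,0,0,0.5],[-0.004,0,0,0,0.5],[0,0,0,0,0.5]]]'
python3 - <<'E'
from h import *
p=vision.snapshot('top'); save(p,'t2.png')
cv2.imwrite('pics/t2c.png',cv2.resize(np.array(p['color'])[120:300,150:390,::-1],None,fx=3.3,fy=3.3))
E
```

```text
clock: 4.58
tool_pos: [0.5116, -0.0245, 0.0361]
orientation: [-180.0, 0.0, -170.0]
force: [-0.6, 0.1, 1.4]
opening: 0.0439
clock: 5.58
tool_pos: [0.5574, -0.0162, 0.0355]
orientation: [-180.0, 0.0, -170.0]
force: [-0.2, -0.7, -1.0]
opening: 0.0436
```

View pics/t2c.png

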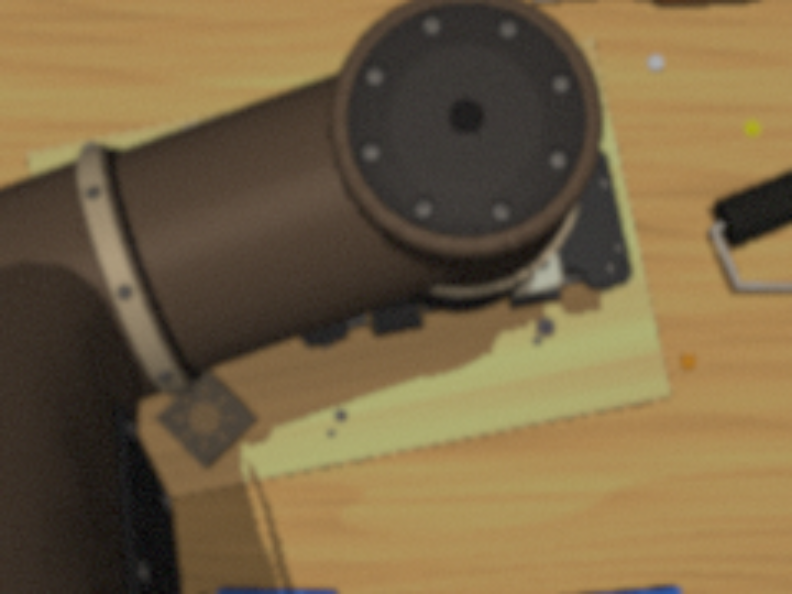

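The arm blocks the top camera here, so I'll keep pushing and use the force reading and the side and wrist views.

```bash
python3 -m handwheel '[[[-0.004,0,0,0,0.5],[-0.004,0,0,0,0.5],[-0.004,0,0,0,0.5],[-0.004,0,0,0,0.5],[-0.004,0,0,0,0.5],[-0.004,0,0,0,0.5],[-0.003,0,0,0,0.5],[-0.002,0,0,0,0.5],[0,0,0,0,0.5]]]'
python3 - <<'E'
from h import *
p=vision.snapshot('side'); save(p,'s3.png')
cv2.imwrite('pics/s3c.png',cv2.resize(np.array(p['color'])[140:320,190:370,::-1],None,fx=3.3,fy=3.3))
p=vision.snapshot('wrist'); save(p,'w3.png')
E
```

```text
clock: 6.38
tool_pos: [0.5856, -0.0112, 0.0355]
orientation: [-180.0, 0.0, -170.0]
force: [0.8, 1.0, 0.4]
opening: 0.0437
```

View pics/s3c.png

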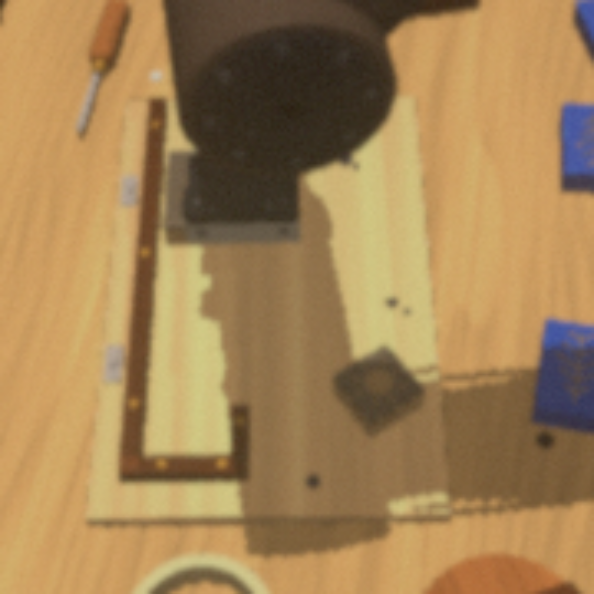

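View pics/w3.png

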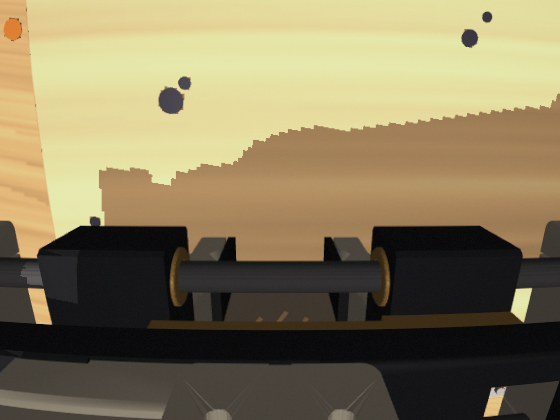

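The side view shows the gripper body over the block, near the fence around (205,190) in the crop. In the wrist view the block shows between the fingers at (285,312). I'll creep the last millimetres on force.

```bash
python3 -m handwheel '[[[-0.002,0,0,0,0.5],[-0.002,0,0,0,0.5],[-0.001,0,0,0,0.5],[0,0,0,0,0.5]]]'
python3 -m handwheel '[[[-0.001,0,0,0,0.5],[-0.001,0,0,0,0.5],[0,0,0,0,0.5]]]'
python3 -m handwheel '[[[-0.001,0,0,0,0.5],[0,0,0,0,0.5]]]'
```

```text
clock: 6.82
tool_pos: [0.5902, -0.0104, 0.0356]
orientation: [-180.0, 0.0, -170.0]
force: [-0.1, 0.8, 0.6]
opening: 0.0439
clock: 7.07
tool_pos: [0.592, -0.0101, 0.0356]
orientation: [180.0, -0.0, -170.0]
force: [-0.8, 0.3, -0.4]
opening: 0.0441
clock: 7.23
tool_pos: [0.5921, -0.0101, 0.0354]
orientation: [-180.0, -0.1, -170.0]
force: [-3.4, 0.5, 3.2]
opening: 0.0438
```

```bash
python3 -m handwheel '[[[-0.001,0,0,0,0.5],[0,0,0,0,0.5]]]'
python3 -m handwheel '[[[-0.001,0,0,0,0.5],[0,0,0,0,0.5],[0,0,0,0,0.5],[0,0,0,0,0.5]]]'
```

```text
clock: 7.4
tool_pos: [0.5921, -0.0101, 0.0352]
orientation: [-180.0, -0.2, -170.0]
force: [-7.2, -0.0, 5.0]
opening: 0.0441
clock: 7.73
tool_pos: [0.5922, -0.0102, 0.035]
orientation: [-180.0, -0.3, -170.0]
force: [-8.6, 0.5, 5.7]
opening: 0.0439
```

```bash
python3 -m handwheel '[[[0.01,0,0,0,0.5],[0.02,0,0,0,0.5],[0,0,-0.03,0,0.5],[0,0,-0.035,0,0.5],[0,0,-0.035,0,0.86]]]'
python3 -m handwheel '[[[0,0,0,-0.1208,0.86],[0,0,0,-0.1208,0.86],[0,0,0,-0.1208,0.86],[0,0,0,-0.1208,0.86],[0,0,0,-0.1208,0.86],[0,0,0,-0.1208,0.86],[0,0,0,-0.1208,0.86],[0,0,0,-0.1208,0.86],[0,0,0,-0.1208,0.86],[0,0,0,-0.1208,0.86],[0,0,0,-0.1208,0.86],[0,0,0,-0.1208,0.86],[0,0,0,-0.1208,0.86],[0.017,-0.0155,0,0,0.86],[0.017,-0.0155,0,0,0.86],[0.017,-0.0155,0,0,0.86],[0.017,-0.0155,0,0,0.86],[0,0,0,0,0.86],[0,0,0,0,0.86]]]'
cat >> h.py <<'E'
from scipy.spatial.transform import Rotation as Ro
B=np.array([.5595,.0517,np.radians(10)])
RB=np.array([[np.cos(B[2]),-np.sin(B[2])],[np.sin(B[2]),np.cos(B[2])]])
def tob(x): return RB.T@(np.array(x)[:2]-B[:2])
def snapw():
    o=telemetry.get_obs(); p=vision.snapshot('wrist')
    T=np.eye(4);T[:3,:3]=Ro.from_euler('xyz',o['orientation'],degrees=True).as_matrix();T[:3,3]=o['tool_pos']
    p['cam_to_world']=T@np.array(p['tool_from_camera']); return o,p
E
python3 - <<'E'
from h import *
o,w=snapw(); save(w,'w4.png'); print(o['tool_pos'],o['orientation'],tob(o['tool_pos']),o['opening'])
s=vision.snapshot('side'); save(s,'s4.png'); t=vision.snapshot('top'); save(t,'t4.png')
for n,p in(('w',w),('s',s),('t',t)):
    m=sil('print_block',p,np.array((.62,-.01)),.035)
    if m is not None:
        r,e=fit([(p,m)],(.62,-.01,.17),(.052,.075),.012,.035); print(n,m.sum(),r.round(4),tob(r).round(4),np.degrees(r[2]).round(2),round(e,3))
E
```

```text
clock: 8.15
tool_pos: [0.5648, -0.0149, 0.1365]
orientation: [-180.0, -0.0, -170.0]
force: [1.6, 0.3, 0.5]
opening: 0.0411
clock: 9.73
tool_pos: [0.6387, -0.0716, 0.135]
orientation: [-180.0, -0.0, -80.1]
force: [-0.3, 0.3, -1.0]
opening: 0.0123
[ 0.63872165 -0.07164475  0.13501556] [-1.79970089e+02 -3.70363878e-03 -8.00902247e+01] [ 0.05659951 -0.13522756] 0.012293650419302457
w 1642 [ 0.6287 -0.0089  0.1726] [ 0.0577 -0.0717] 9.89 0.739
s 572 [ 0.6315 -0.0122  0.1877] [ 0.0598 -0.0754] 10.76 0.072
t 930 [ 0.6312 -0.0093  0.1715] [ 0.06   -0.0726] 9.83 0.041
```

View pics/w4.png

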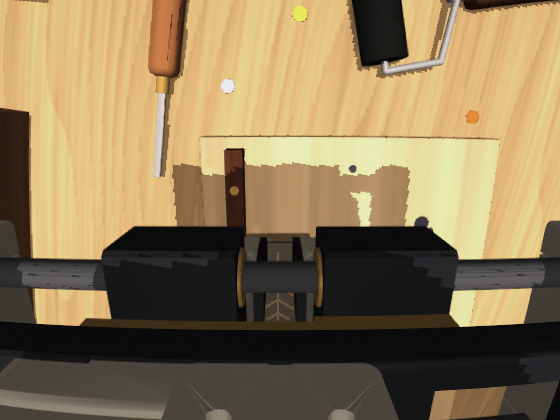

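View pics/s4.png

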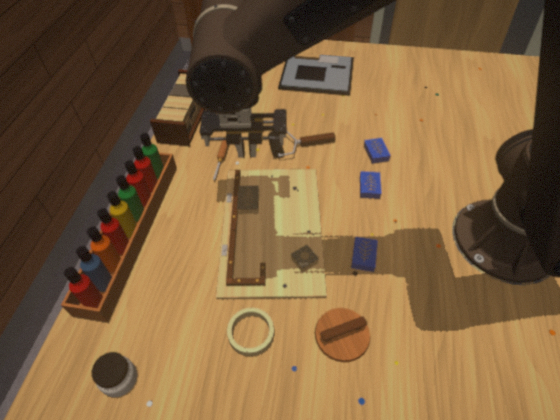

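The wrist, side and top views all show the block against the fence. The top fit puts it at board (0.060, −0.073), 0.2° off square, and the fence seat is at x = 0.059. The fingertips turn out to be thin, so I'll open them to about 24 mm for a wide two-point push, then descend behind the end face.

```bash
python3 -m handwheel '[[[0,0,0.02,0,0.72],[0,0,0.025,0,0.72],[0,0,0.025,0,0.72],[0,0,0.02,0,0.72],[0,0,0.0095,0,0.72],[0,0,0,0,0.72],[0,0,0,0,0.72]]]'
python3 - <<'E'
from h import *
o,w=snapw(); save(w,'w5.png'); print(o['tool_pos'],tob(o['tool_pos']),o['force'],o['opening'])
s=vision.snapshot('side'); save(s,'s5.png')
cv2.imwrite('pics/s5c.png',cv2.resize(np.array(s['color'])[90:300,180:360,::-1],None,fx=2.8,fy=2.8))
E
```

```text
clock: 10.62
tool_pos: [0.6384, -0.0708, 0.0365]
orientation: [180.0, -0.0, -80.0]
force: [-0.1, 0.6, 1.0]
opening: 0.0249
[ 0.63838917 -0.07080322  0.03645243] [ 0.0564182  -0.13434108] [-0.08437806  0.56302     0.95649276] 0.024872499066684615
```

View pics/w5.png

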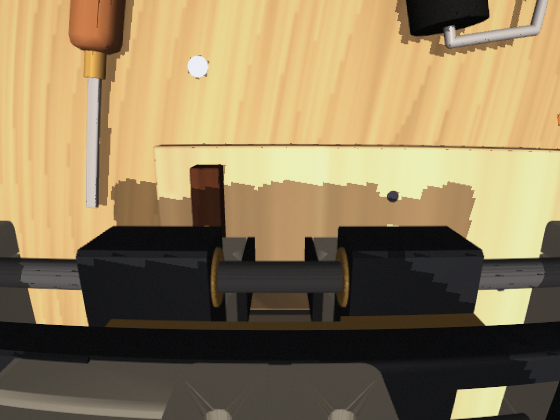

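View pics/s5c.png

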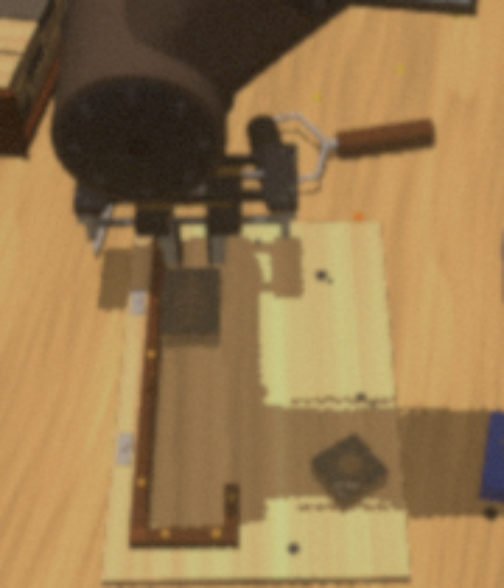

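Both views show the two tips clear of the fence and about 1 cm behind the block's end face. Now I'll slide it along with a slight bias toward the fence.

```bash
python3 -m handwheel '[[[-0.004,0,0,0,0.72],[-0.004,0,0,0,0.72],[-0.003,0,0,0,0.72],[-0.003,0,0,0,0.72],[-0.003,-0.0001,0,0,0.72],[-0.003,-0.0001,0,0,0.72],[-0.004,-0.0001,0,0,0.72],[-0.004,-0.0001,0,0,0.72],[-0.004,-0.0001,0,0,0.72],[-0.004,-0.0001,0,0,0.72],[-0.004,-0.0001,0,0,0.72],[-0.004,-0.0001,0,0,0.72],[-0.004,-0.0001,0,0,0.72],[-0.004,-0.0001,0,0,0.72],[-0.004,-0.0001,0,0,0.72],[0,0,0,0,0.72]]]'
python3 - <<'E'
from h import *
s=vision.snapshot('side'); save(s,'s6.png')
print(tob(telemetry.get_obs()['tool_pos']))
m=sil('print_block',s,np.array((.62,.03)),.035)
if m is not None:
    r,e=fit([(s,m)],(.625,.02,.17),(.052,.075),.012,.035); print(m.sum(),tob(r).round(4),np.degrees(r[2]).round(2),round(e,3))
cv2.imwrite('pics/s6c.png',cv2.resize(np.array(s['color'])[90:300,180:360,::-1],None,fx=2.8,fy=2.8))
E
```

```text
clock: 12.05
tool_pos: [0.6289, -0.015, 0.0359]
orientation: [179.9, 0.0, -80.0]
force: [-3.3, -0.6, 1.2]
opening: 0.0247
[ 0.05682801 -0.07786982]
618 [ 0.0595 -0.0313] 9.52 0.074
```

View pics/s6c.png

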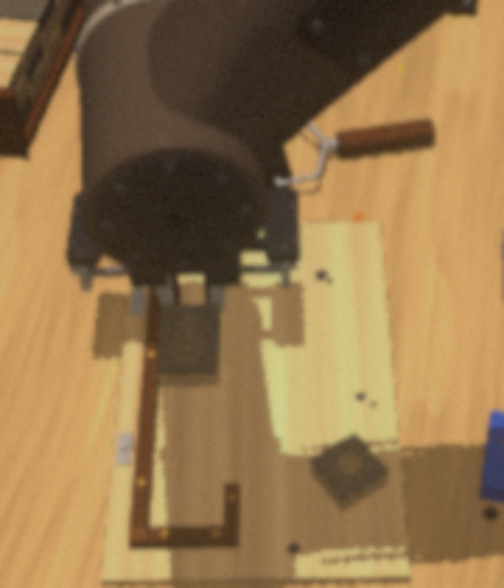

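```bash
python3 -m handwheel '[[[-0.003,0,0,0,0.72],[-0.004,0,0,0,0.72],[-0.004,-0.0001,0,0,0.72],[-0.004,0,0,0,0.72],[-0.004,-0.0001,0,0,0.72],[-0.004,0,0,0,0.72],[-0.004,-0.0001,0,0,0.72],[-0.004,0,0,0,0.72],[-0.004,-0.0001,0,0,0.72],[-0.004,0,0,0,0.72],[-0.004,-0.0001,0,0,0.72],[-0.004,0,0,0,0.72],[-0.004,-0.0001,0,0,0.72],[0,0,0,0,0.72]]]'
python3 - <<'E'
from h import *
s=vision.snapshot('side'); save(s,'s7.png')
print(tob(telemetry.get_obs()['tool_pos']))
m=sil('print_block',s,np.array((.615,.07)),.035)
if m is not None:
    r,e=fit([(s,m)],(.615,.07,.17),(.052,.075),.012,.035); print(m.sum(),tob(r).round(4),np.degrees(r[2]).round(2),round(e,3))
cv2.imwrite('pics/s7c.png',cv2.resize(np.array(s['color'])[150:300,200:340,::-1],None,fx=3.8,fy=3.8))
E
```

```text
clock: 13.32
tool_pos: [0.6203, 0.0348, 0.0358]
orientation: [179.9, -0.0, -80.0]
force: [-5.0, -2.1, 2.0]
opening: 0.0242
[ 0.05696741 -0.02717507]
733 [0.0599 0.0184] 7.56 0.052
```

View pics/s7c.png

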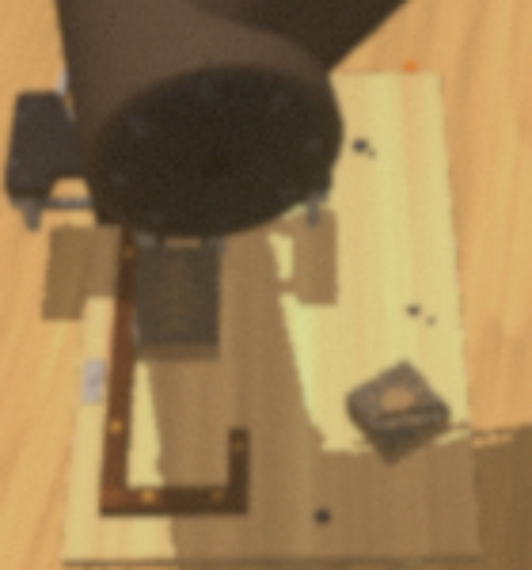

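The block at (175,300) in the crop is visibly flush with the fence. The fitted 7.6° yaw comes from the arm hiding part of the silhouette. Continuing.

```bash
python3 -m handwheel '[[[-0.003,0,0,0,0.72],[-0.004,0,0,0,0.72],[-0.004,0,0,0,0.72],[-0.004,-0.0001,0,0,0.72],[-0.004,0,0,0,0.72],[-0.004,0,0,0,0.72],[-0.004,0,0,0,0.72],[-0.004,-0.0001,0,0,0.72],[-0.004,0,0,0,0.72],[-0.004,0,0,0,0.72],[-0.004,0,0,0,0.72],[-0.004,-0.0001,0,0,0.72],[-0.004,0,0,0,0.72],[0,0,0,0,0.72]]]'
python3 - <<'E'
from h import *
s=vision.snapshot('side'); save(s,'s8.png')
print(tob(telemetry.get_obs()['tool_pos']))
m=sil('print_block',s,np.array((.608,.12)),.035)
if m is not None:
    r,e=fit([(s,m)],(.608,.12,.17),(.052,.075),.012,.035); print(m.sum(),tob(r).round(4),np.degrees(r[2]).round(2),round(e,3))
cv2.imwrite('pics/s8c.png',cv2.resize(np.array(s['color'])[180:300,200:320,::-1],None,fx=4.5,fy=4.5,interpolation=cv2.INTER_CUBIC))
E
```

```text
clock: 14.58
tool_pos: [0.6116, 0.085, 0.0357]
orientation: [179.9, -0.0, -80.0]
force: [-4.7, -2.9, 1.7]
opening: 0.0244
[0.05700469 0.02371115]
620 [0.0592 0.069 ] 10.99 0.194
```

View pics/s8c.png

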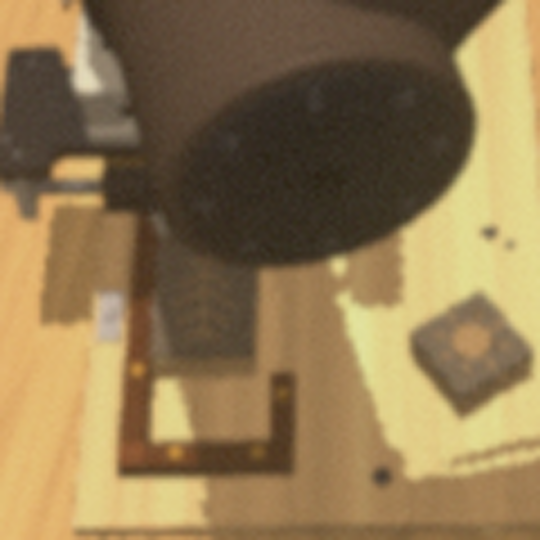

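The block is against the fence and just short of the bay mouth, with about 40 mm to go. I'll push 32 mm, then creep on force.

```bash
python3 -m handwheel '[[[-0.003,0,0,0,0.72],[-0.004,0,0,0,0.72],[-0.004,0,0,0,0.72],[-0.004,-0.0001,0,0,0.72],[-0.004,0,0,0,0.72],[-0.004,0,0,0,0.72],[-0.004,0,0,0,0.72],[-0.003,0,0,0,0.72],[-0.002,0,0,0,0.72],[0,0,0,0,0.72]]]'
python3 -m handwheel '[[[-0.001,0,0,0,0.72],[-0.001,0,0,0,0.72],[0,0,0,0,0.72]]]'
python3 -m handwheel '[[[-0.001,0,0,0,0.72],[-0.001,0,0,0,0.72],[0,0,0,0,0.72]]]'
python3 -m handwheel '[[[-0.001,0,0,0,0.72],[-0.001,0,0,0,0.72],[0,0,0,0,0.72]]]'
```

```text
clock: 15.52
tool_pos: [0.6061, 0.1163, 0.0357]
orientation: [179.9, -0.0, -80.0]
force: [-4.7, -3.5, 2.4]
opening: 0.0245
clock: 15.77
tool_pos: [0.6057, 0.118, 0.0357]
orientation: [179.9, -0.0, -80.0]
force: [-4.2, -4.3, 2.4]
opening: 0.0246
clock: 16.02
tool_pos: [0.6054, 0.1199, 0.0356]
orientation: [179.9, -0.0, -80.0]
force: [-3.4, -3.3, -0.0]
opening: 0.0243
clock: 16.27
tool_pos: [0.605, 0.1219, 0.0355]
orientation: [179.9, -0.0, -80.0]
force: [-4.3, -4.4, 0.0]
opening: 0.0246
```

```bash
python3 -m handwheel '[[[-0.001,0,0,0,0.72],[-0.001,0,0,0,0.72],[0,0,0,0,0.72]]]'
python3 -m handwheel '[[[-0.001,0,0,0,0.72],[0,0,0,0,0.72]]]'
python3 -m handwheel '[[[-0.001,0,0,0,0.72],[0,0,0,0,0.72]]]'
```

```text
clock: 16.52
tool_pos: [0.6047, 0.1239, 0.0355]
orientation: [179.9, -0.0, -80.0]
force: [-3.7, -3.3, -0.4]
opening: 0.0247
clock: 16.68
tool_pos: [0.6045, 0.1249, 0.0355]
orientation: [179.9, -0.0, -80.0]
force: [-3.4, -3.5, -0.6]
opening: 0.0244
clock: 16.85
tool_pos: [0.6043, 0.1258, 0.0355]
orientation: [179.9, -0.0, -80.0]
force: [-3.8, -2.9, -0.2]
opening: 0.0245
```

```bash
python3 -m handwheel '[[[-0.001,0,0,0,0.72],[0,0,0,0,0.72]]]'
python3 -m handwheel '[[[-0.001,0,0,0,0.72],[0,0,0,0,0.72]]]'
python3 - <<'E'
from h import *
s=vision.snapshot('side'); save(s,'s9.png')
print(tob(telemetry.get_obs()['tool_pos']))
cv2.imwrite('pics/s9c.png',cv2.resize(np.array(s['color'])[200:300,210:310,::-1],None,fx=5.5,fy=5.5,interpolation=cv2.INTER_CUBIC))
E
```

```text
clock: 17.02
tool_pos: [0.6042, 0.1264, 0.0355]
orientation: [179.8, -0.1, -80.0]
force: [-3.7, -6.8, 0.3]
opening: 0.0248
clock: 17.18
tool_pos: [0.6041, 0.1265, 0.0355]
orientation: [179.8, -0.1, -80.0]
force: [-1.3, -11.0, -0.3]
opening: 0.0242
[0.05697679 0.06587084]
```

View pics/s9c.png

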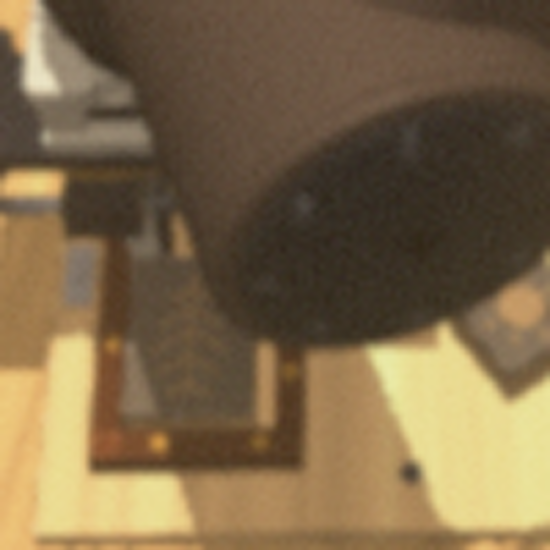

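The force has risen to 11 N and the motion has stopped, and the view shows the block against the end stop and the fence. I'll back straight off, lift, move the arm out of the way and check.

```bash
python3 -m handwheel '[[[-0.001,0,0,0,0.72],[0,0,0,0,0.72],[0,0,0,0,0.72],[0.004,0,0,0,0.72],[0.01,0,0,0,0.72],[0.02,0,0,0,0.72],[0,0,-0.03,0,0.72],[0,0,-0.035,0,0.72],[0,0,-0.035,0,0.72],[0.035,0,0,0,0.72],[0.035,0,0,0,0.72],[0.035,0,0,0,0.72],[0.035,0,0,0,0.72],[0.035,0,0,0,0.72],[0,0,0,0,0.72],[0,0,0,0,0.72]]]'
python3 - <<'E'
from h import *
print(telemetry.get_obs()['tool_pos'])
s=vision.snapshot('side'); save(s,'s10.png'); t=vision.snapshot('top'); save(t,'t10.png')
for n,p in(('s',s),('t',t)):
    m=sil('print_block',p,np.array((.6,.172)),.035)
    if m is not None:
        r,e=fit([(p,m)],(.6,.17,.17),(.052,.075),.012,.035); print(n,m.sum(),tob(r).round(4),np.degrees(r[2]).round(2),round(e,3))
    m=sil('small_block',p,np.array((.469,.141)),.035)
    if m is not None: print('small',fit([(p,m)],(.469,.141,.75),(.045,.045),.012,.035))
cv2.imwrite('pics/s10c.png',cv2.resize(np.array(s['color'])[200:300,210:310,::-1],None,fx=5.5,fy=5.5,interpolation=cv2.INTER_CUBIC))
cv2.imwrite('pics/t10c.png',cv2.resize(np.array(t['color'])[140:250,150:290,::-1],None,fx=5,fy=5,interpolation=cv2.INTER_CUBIC))
E
```

```text
clock: 18.57
tool_pos: [0.6424, -0.0779, 0.1362]
orientation: [-179.9, 0.0, -80.2]
force: [0.6, 0.4, 1.2]
opening: 0.0244
[ 0.64239117 -0.07790618  0.13619088]
s 755 [0.0601 0.1062] 10.5 0.094
small (array([0.46768997, 0.13826417, 0.72041287]), np.float64(0.051789422254794215))
```

View pics/s10c.png

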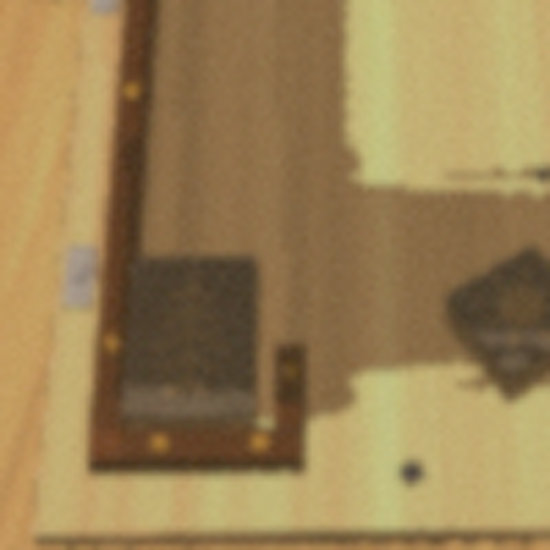

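View pics/t10c.png

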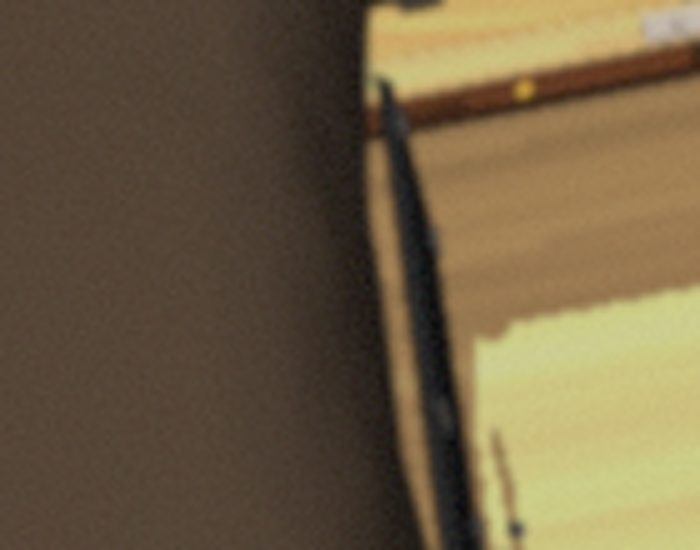

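The side view shows the block in the bay against the fence and the stop. The arm hides it from the top camera, so I'll swing clear for a proper check.

```bash
python3 -m handwheel '[[[0.0245,0.016,-0.007,0,0.72],[0.0245,0.016,-0.007,0,0.72],[0.0245,0.016,-0.007,0,0.72],[0.0245,0.016,-0.007,0,0.72],[0.0245,0.016,-0.007,0,0.72],[0.0245,0.016,-0.007,0,0.72],[0.0245,0.016,-0.007,0,0.72],[0.0245,0.016,-0.007,0,0.72],[0.0245,0.016,-0.007,0,0.72],[0.0245,0.016,-0.007,0,0.72],[0.0245,0.016,-0.007,0,0.72],[0.0245,0.016,-0.007,0,0.72],[0,0,0,0,0.72],[0,0,0,0,0.72]]]'
python3 - <<'E'
from h import *
s=vision.snapshot('side'); save(s,'s11.png'); t=vision.snapshot('top'); save(t,'t11.png')
for n,p in(('s',s),('t',t)):
    m=sil('print_block',p,np.array((.6,.172)),.035)
    if m is not None:
        r,e=fit([(p,m)],(.6,.17,.17),(.052,.075),.012,.035); print(n,m.sum(),tob(r).round(4),np.degrees(r[2]).round(2),round(e,3))
    # predicted block outline if home for corner y hypotheses
    print(n,[(k,tob(ray(p,r['xy'],.012)).round(4)) for k in('corner','bay_mouth') for r in place_of(k,p)[:1]])
cv2.imwrite('pics/t11c.png',cv2.resize(np.array(t['color'])[140:230,155:265,::-1],None,fx=6.5,fy=6.5,interpolation=cv2.INTER_CUBIC))
E
```

```text
clock: 20.03
tool_pos: [0.5031, -0.4001, 0.2205]
orientation: [-179.9, -0.0, -80.1]
force: [0.3, 0.2, -0.6]
opening: 0.0243
s 748 [0.0601 0.1058] 11.41 0.085
s [('corner', array([0.0951, 0.1506])), ('bay_mouth', array([0.054 , 0.1062]))]
t 910 [0.0589 0.1135] 9.43 0.072
t [('corner', array([0.0838, 0.1496])), ('bay_mouth', array([0.0597, 0.1135]))]
```

View pics/t11c.png

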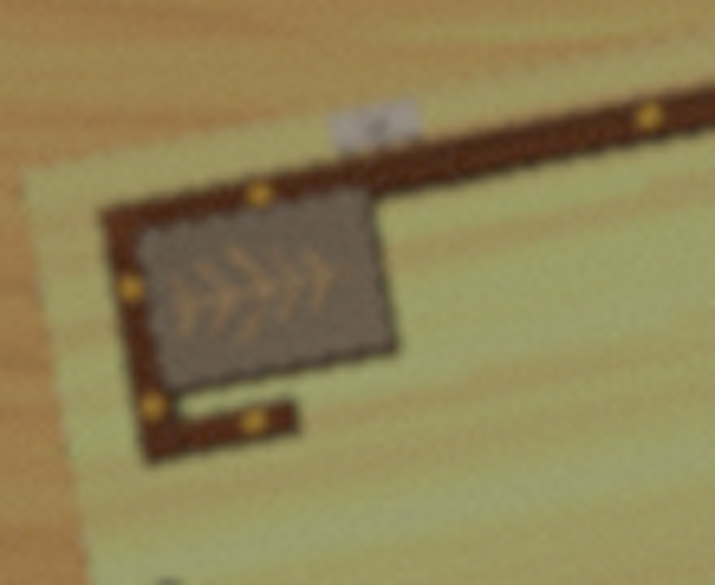

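View pics/t11.png

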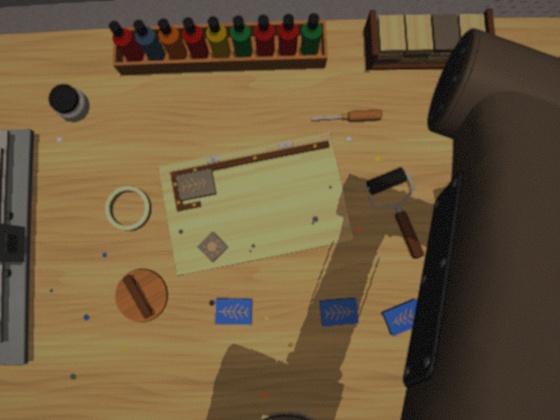

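The top view shows the block in the bay at (197,184) with no gap at the fence or the end stop. The other things are where they were. The arm touches nothing, so I'm handing in.

```bash
python3 -c "
from plant import close_job
print(close_job())"
```

```text
the job is handed in; nothing more can be done
None
```

The print block is home in the corner bay, and I handed the job in at about 20 s of the 48 s allowed. No verdict is reported, so this rests on my own checks.

**What I did:** I picked out the grey-brown oblong block on the board; the three blue ones are look-alikes. I pushed its long side flat against the open part of the fence with the fingertips until the force reached about 9 N. Then I pushed its end face along the fence until the end stop halted it at about 11 N, backed straight off and moved the arm clear.

**On the way:** after the fence push, the top fit put the block within 1 mm of flush with the fence and 0.2° off square. Its leading end was then about 110 mm from the end stop.

**At the end:** the top picture shows no gap at the fence or the end stop. The fit puts the block at board (58.9, 113.5) mm, 0.6° off square, where 59 mm in x means flush with the fence. In the top picture the other things looked to be where they started.

**Checks that disagreed:**
- **Position along the fence:** the side-camera fit put the block about 8 mm further from the end stop than the top fit did. It had read about 3 mm short earlier as well. I went with the top view and the force stop.
- **Angle:** the side fit gave 1.4° off square at the end. It also read up to 2.4° off during the slide, when the arm hid part of the block.
- **Corner position:** it came only from the networks, which put it between 147 and 159 mm along the board. So the end-stop fit rests mainly on the force stop and the picture, not on a measured distance.

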